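# Ready the lancet dispenser and pick out the fullest tin for its refill

### The arm

A 6-joint arm with a two-finger parallel gripper is mounted at the origin on the work surface. World frame = base frame: x ahead of the robot, y to its left, z up, the work surface at z = 0. Lengths are in m, angles in rad, forces in N, time in s.
With the tool pointing down it reaches from about 0.35 to 0.975 m from the base axis. Payload 7.1 kg.
Tool frame: the origin (TCP) lies between the finger pads; the fingertips stand 11 mm ahead of it and the grasp point (between the pads) lies 8 mm behind it; x points along the fingers, z is the direction in which the jaws open and shut, and the axes are right-handed (so a half turn about x gives the same grasp; the last joint's range is limited). The gripper opens to 88 mm and grips with 3 to 60 N. Pads are 20 mm wide; open, the fingers measure 115 mm over their backs; the gripper's body (75 mm by 178 mm) begins 61 mm behind the grasp point.
Start: joints at [-1.194, 0.423, 1.63, -0, 1.089, -0.019], TCP at [0.241, -0.577, 0.199] pointing down, gripper open.
Joint ranges: [-3, 3], [-0.9, 2.11], [0.09, 2.58], [-1.31, 4.45], [0.11, 2.69], [-2.54, 2.54]. Speed limits (rad/s): [2.39, 2.39, 3.01, 3.14, 3.14, 3.14].

### API

Orientations are given as a unit quaternion [w, x, y, z].
In Python, from workcell import read_state, read_camera, get_calibration, close_job gives the robot as it stands.
- The arm moves only by the shell command python3 -m crank 'ROWS' [OPENING]. ROWS is a JSON object of lists of equal length, an entry for each row: "delta_pos": the shift along the world's x, y, z in units of 25 mm (1.0 is 25 mm), a list of three; "spin": the turn about the world's z in degrees. In form: {"delta_pos": [[tx, ty, tz], ...], "spin": [spin, ...]}. A call has 1 to 8 rows; each row is the pose to reach, as a shift and turn from the pose commanded when the call began; what a row does not reach only later rows make up. A row lasts 1/12 s, in which the tool goes at most 41.7 mm and 7.16 degrees, less where a joint would pass 70% of its speed; a pose out of reach is approached as far as the arm can. A call with a gripper value outside its range is refused whole. OPENING is the opening in per cent of the stroke, from 0 (shut) to 100 (fully open), set as the call begins (- or left out, the last holds). The fingers move at their own pace and stop on an object; the grip force is fixed at half the most. Time passes only in rows, so rows that repeat a pose let the fingers close. It gives the time, the measured TCP pose, the force and the opening at its end, in the units of the state.
- read_state(): the state, without advancing time (a new reading comes with each control period).
- read_camera(name): name is "scene" or "top"; returns (picture, depth): 400x640x3 uint8, red, green, blue; 400x640 float32, m along the optical axis (not along the pixel's ray), 0 where there is no reading.
- get_calibration(name): a dict with "fx", "fy", "cx", "cy" (pixels), "k1" (the pictures are not rectified: a ray, as slopes to the right and down, at radius r is drawn at 1 + k1 r^2 times it, then the intrinsics apply), "R" (3x3) and "t" (3): a world point X has camera coordinates R X + t. Camera axes: x right, y down, z forward; pixel columns grow to the right and rows downward; lengths in m; the calibration is good to about 2 mm. A picture is of the moment at which its call begins. get_calibration takes no time and is no camera call.
- close_job(): hands the job in, once; it reports no verdict.
The state is a dict: "time_s": time; "qpos": joint angles; "joint_velocities": joint speeds; "joint_torque": joint torques, N m; "position": TCP position; "tool_rot": TCP orientation; "wrist_force": force on the tool from outside, world axes, zero at the start; "wrist_torque": the same for the moment, N m; "width": opening from 0.0 (shut) to 1.0 (fully open).
Only numpy, scipy, OpenCV 4.12 (cv2) and the standard library are available. Lean on these libraries where they do the work, as an engineer would, in place of code of your own. Each camera call takes 0.05 s, during which the arm holds its last target.

### The job

Get the lancet dispenser ready for a refill: put the loose white tube over the dispenser's upright spigot, fully home on its foot, and then heft the three identical steel tins to find the heaviest (the fullest), leaving the two lighter ones standing upright on the table and everything else where it is. Finish while holding the heaviest tin up in the gripper, upright and still, with its underside at least 10 cm above the table and touching nothing else; do not put it down or let go.

Things in the scene. Friction and masses are not known exactly. Their poses are not given: they have to be found in the camera images.
- tin_a_center (a point): one of three identical closed steel tins, round, flat lid, diameter 58 mm, height 84 mm, standing upright; this point is its centre, 42 mm above its underside, z along its axis. Each weighs 0.15 to 0.7 kg; the heaviest, which may be any of the three, is at least 150 g heavier than the others: only lifting tells. Grip it round its sides
- tin_b_center (a point): one of three identical closed steel tins, round, flat lid, diameter 58 mm, height 84 mm, standing upright; this point is its centre, 42 mm above its underside, z along its axis. Each weighs 0.15 to 0.7 kg; the heaviest, which may be any of the three, is at least 150 g heavier than the others: only lifting tells. Grip it round its sides
- tin_c_center (a point): one of three identical closed steel tins, round, flat lid, diameter 58 mm, height 84 mm, standing upright; this point is its centre, 42 mm above its underside, z along its axis. Each weighs 0.15 to 0.7 kg; the heaviest, which may be any of the three, is at least 150 g heavier than the others: only lifting tells. Grip it round its sides
- sleeve_center (a point): the dispenser's tube: a rigid white plastic tube, open at both ends, outer diameter 40 mm, bore 29 mm, length 85 mm, 70 g, standing loose and upright on the table; this point is its centre, half-way up (42.5 mm above its underside), z along its axis. Either end fits
- spigot_top (a point): top centre of the dispenser's upright aluminium spigot, z up: diameter 25 mm, top 8 mm coned to 16 mm. It rises 36 mm from a grey round foot (diameter 72 mm, 14 mm high, fixed to the table, a 12 mm high tray on one side, reaching 75 mm from the axis). With the tube home on the foot, the tube's centre is 6.5 mm above this point; it slides on freely, 2 mm clearance all round
- tape: roll of tape lying flat, diameter 44 mm, height 16 mm; origin at the centre of its underside; loose, a bystander to leave alone
- bottle: small amber bottle, diameter 38 mm, height 72 mm; origin at the centre of its underside; loose, a bystander to leave alone
- jar: small glass jar, diameter 42 mm, height 55 mm; origin at the centre of its underside; loose, a bystander to leave alone
- stapler_box: little cardboard box, 34 x 46 x 28 mm high; origin at the centre of its underside; loose, a bystander to leave alone
- cup: small steel cup, diameter 42 mm, height 40 mm; origin at the centre of its underside; loose, a bystander to leave alone
- tube_rack: white rack of capped sample tubes at the back, 70 x 200 mm, 96 mm high; origin at the centre of its underside; loose, a bystander to leave alone
Not all that is in view belongs to the job. Leave any pink look-alike of the part that bears tin_b_center alone. What is shaped like the part that bears tin_a_center but yellow is not meant.

How it is judged:
On the way, in this order (a step that is already met when the one before it is completed fails the run):
1. the white tube is fully home on the spigot (z of sleeve_center in the frame of spigot_top between 0 and 0.0105 m and horizontal distance between sleeve_center and spigot_top below 0.005 m and angle between sleeve_center's own z axis and vertical below 0.08 rad), for 0.2 s.
2. the heaviest tin is held up (height (world z) of tin_b_center above 0.122 m and angle between tin_b_center's own z axis and vertical below 0.25 rad and contact force between the fingers and tin_b above 2 N), for 0.2 s.
At the end, for the whole second after the job is handed in: Heaviest tin gripped, still, upright within 0.25 rad, its centre over 122 mm above the table (underside about 80 mm), touching no other thing; tube within 4 mm of fully home and 5 mm of the spigot's axis; the two lighter tins upright on the table (all of step 1 and all of step 2 and contact force between tin_b and tin_a below 0.3 N and contact force between tin_b and tin_c below 0.3 N and contact force between tin_b and sleeve below 0.3 N and contact force between tin_b and dispenser below 0.3 N and contact force between tin_b and tape below 0.3 N and contact force between tin_b and bottle below 0.3 N and contact force between tin_b and jar below 0.3 N and contact force between tin_b and stapler_box below 0.3 N and contact force between tin_b and cup below 0.3 N and contact force between tin_b and tube_rack below 0.3 N and linear speed of tin_b below 0.05 m/s and height (world z) of tin_a_center between 0.036 and 0.046 m and angle between each of tin_a_center, tin_c_center's own z axis and vertical below 0.1 rad and height (world z) of tin_c_center between 0.036 and 0.046 m); the arm keeps its last pose, push and grip.
It fails at once if one of the loose bystanders is shifted by more than 30 mm (distance of any of tape, bottle, jar, stapler_box, cup, tube_rack from where it was at the start of the episode above 0.03 m).
It fails at once if a tin is knocked over (angle between any of tin_a_center, tin_b_center, tin_c_center's own z axis and vertical above 0.9 rad).
It also fails if it takes over 72 s, if anything falls off the work surface, if the arm or the gripper's body presses on something with over 40 N, if the wrist force passes 120 N, or if a joint passes its speed limit or range.

## Working session

There is one attempt and no reset: what is moved stays moved. The work goes in short steps, Python scripts to look and compute and a shell command to move; the robot and the scene stay as the last step left them, time stands still between calls to the robot, and variables do not carry over. Pictures are saved under pics/ and viewed, and the job is handed in when it is done.

```bash
ls; mkdir -p pics
cat > h.py <<'E'
import numpy as np, cv2
from workcell import read_state, read_camera, get_calibration
def cloud(name,depth):
    c=get_calibration(name)
    h,w=depth.shape
    K=np.array([[c['fx'],0,c['cx']],[0,c['fy'],c['cy']],[0,0,1.]])
    u,v=np.meshgrid(np.arange(w),np.arange(h))
    p=np.stack([u,v],-1).reshape(-1,1,2).astype(np.float64)
    n=cv2.undistortPoints(p,K,np.array([c['k1'],0,0,0.])).reshape(h,w,2)
    X=np.dstack([n*depth[...,None],depth])
    R=np.array(c['R']);t=np.array(c['t'])
    return (X-t)@R
def proj(name,P):
    c=get_calibration(name)
    K=np.array([[c['fx'],0,c['cx']],[0,c['fy'],c['cy']],[0,0,1.]])
    r,_=cv2.Rodrigues(np.array(c['R']))
    return cv2.projectPoints(np.array(P,float).reshape(-1,1,3),r,np.array(c['t'],float),K,np.array([c['k1'],0,0,0.]))[0].reshape(-1,2)
E
python3 - <<'E'
from h import *
for n in ("scene","top"):
    p,d=read_camera(n); cv2.imwrite(f"pics/{n}0.png",p[...,::-1]); np.savez(f"{n}0.npz",p=p,d=d)
    c=get_calibration(n); print(n,c)
print(read_state())
E
```

```text
pics
scene {'fx': 449.2282652229015, 'fy': 449.2282652229015, 'cx': 314.61367986639897, 'cy': 193.84854289610752, 'k1': 0.007921617538655107, 'R': array([[ 0.50457954,  0.86336418,  0.00133239],
       [ 0.53529698, -0.31163429, -0.78507402],
       [-0.67738957,  0.39684551, -0.61940052]]), 't': array([-0.33163241, -0.2321879 ,  1.42612056])}
top {'fx': 380.1960411465183, 'fy': 380.1960411465183, 'cx': 314.77690583969684, 'cy': 195.35833490405759, 'k1': -0.05954886607159261, 'R': array([[-0.00190287, -0.99988443, -0.01508359],
       [-0.99356205,  0.00359898, -0.11323204],
       [ 0.11327324,  0.01477102, -0.99345407]]), 't': array([0.07844199, 0.59012187, 0.76540433])}
{'time_s': 0.1, 'qpos': array([-1.19402591e+00,  4.23771043e-01,  1.63058890e+00, -2.56728357e-05,
        1.08857891e+00, -1.89946077e-02]), 'joint_velocities': array([ 0.00095624, -0.00122035, -0.00353141,  0.00098945, -0.00170848,
        0.00118033]), 'joint_torque': array([-2.16343633e-04, -5.45616174e+01, -2.74325234e+01,  6.45243027e-02,
        1.87526242e-02, -5.06399113e-05]), 'position': array([ 0.24077573, -0.57619898,  0.198385  ]), 'tool_rot': array([ 0.58814589,  0.39220682,  0.58893718, -0.39167744]), 'wrist_force': array([-0.20978067,  0.96122798,  0.03014802]), 'wrist_torque': array([-0.02596595, -0.00767628,  0.02620962]), 'width': 0.9967272009975943}
```

View pics/scene0.png

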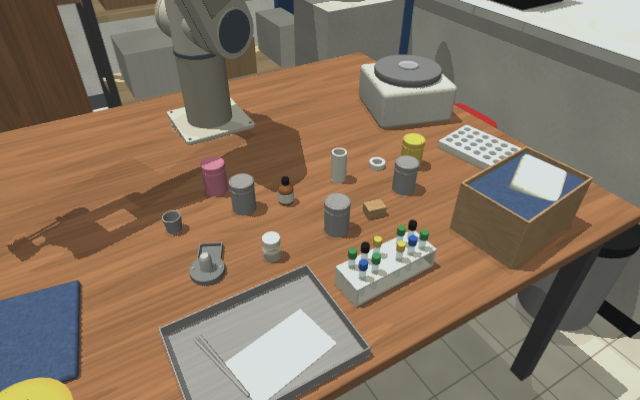

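View pics/top0.png

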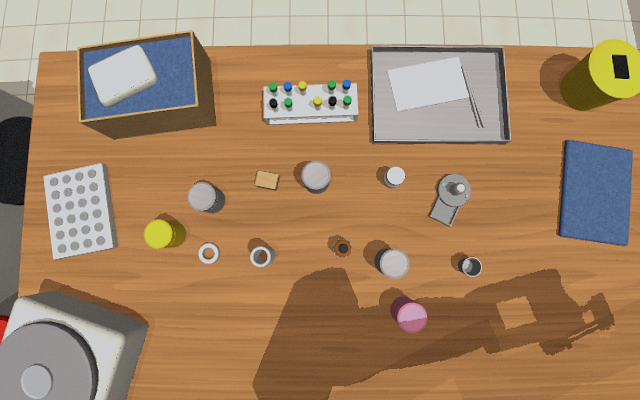

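Three grey tins are at scene (242,194), (337,215) and (405,175), or top (394,264), (316,176) and (204,196). Their look-alikes are the pink one at top (411,317) and the yellow one at top (160,234), plus the big yellow can in the corner. The white tube is at top (260,256); the tape ring at (208,253), the jar at (395,177) and the cup at (471,267) could be mistaken for it. The spigot is at top (460,187).

Run:
```python
from h import *
z=np.load("top0.npz");p,d=z['p'],z['d'];C=cloud("top",d)
z2=np.load("scene0.npz");C2=cloud("scene",z2['d'])
cr=cv2.resize(p[150:350,190:490],None,fx=2.6,fy=2.6,interpolation=cv2.INTER_CUBIC);cv2.imwrite("pics/crop0.png",cr[...,::-1])
def circ(P):
    A=np.c_[2*P,np.ones(len(P))];s=np.linalg.lstsq(A,(P**2).sum(1),rcond=None)[0];return s[:2],np.sqrt(s[2]+s[0]**2+s[1]**2)
print("table z",np.median(C[330:340,20:,2][:, 180:240]),np.nanmedian(C2[150:155,450:455,2]))
seeds={'A':(394,264),'B':(316,176),'C':(204,196),'pink':(411,317),'yel':(160,234),'jar':(395,176),'tube':(260,256),'cup':(471,267),'tape':(208,253),'bottle':(343,248),'box':(267,180),'spig':(460,187),'rack':(310,100)}
for n,(u,v) in seeds.items():
    W=22 if n!='rack' else 55
    c=C[v-W:v+W,u-W:u+W].reshape(-1,3); ok=(d[v-W:v+W,u-W:u+W].ravel()>0)
    c=c[ok&(c[:,2]>.008)]
    # scene camera points near
    c0=C[v,u]
    zt=np.percentile(c[:,2],97); top=c[c[:,2]>zt-.006]
    bb=(top[:,:2].max(0)+top[:,:2].min(0))/2
    (cc,r)=cv2.minEnclosingCircle(top[:,:2].astype(np.float32))
    print(n,"zt %.4f"%zt,"mean",top[:,:2].mean(0).round(4),"bb",bb.round(4),"mec",np.round(cc,4),round(r,4),len(top))
```

```text
table z -4.159727363134694e-05 0.00833446644626377
A zt 0.0849 mean [ 0.4518 -0.0773] bb [ 0.4523 -0.0782] mec [ 0.451  -0.0777] 0.0293 680
B zt 0.0849 mean [0.6258 0.0751] bb [0.6259 0.0756] mec [0.6261 0.0749] 0.0289 651
C zt 0.0846 mean [0.5841 0.3029] bb [0.5846 0.3032] mec [0.5851 0.3035] 0.0302 657
pink zt 0.0851 mean [ 0.349  -0.1094] bb [ 0.3492 -0.1091] mec [ 0.3482 -0.1092] 0.0294 702
yel zt 0.0846 mean [0.5096 0.3879] bb [0.5098 0.3877] mec [0.5106 0.3878] 0.0297 639
jar zt 0.0569 mean [ 0.6291 -0.0896] bb [ 0.6288 -0.0892] mec [ 0.6297 -0.0897] 0.0195 265
tube zt 0.0865 mean [0.4652 0.1834] bb [0.4644 0.183 ] mec [0.4648 0.1835] 0.02 158
cup zt 0.0413 mean [ 0.4403 -0.2471] bb [ 0.4413 -0.2456] mec [ 0.4409 -0.2459] 0.0214 107
tape zt 0.0183 mean [0.469  0.3051] bb [0.4693 0.3046] mec [0.4696 0.3051] 0.0221 208
bottle zt 0.0731 mean [0.4808 0.0209] bb [0.4803 0.0207] mec [0.4807 0.0208] 0.0094 71
box zt 0.0299 mean [0.6256 0.1814] bb [0.6259 0.1822] mec [0.6256 0.1817] 0.027 334
spig zt 0.0497 mean [ 0.6031 -0.2236] bb [ 0.6034 -0.2247] mec [ 0.6039 -0.2247] 0.012 93
rack zt 0.0965 mean [0.791  0.0849] bb [0.7922 0.0856] mec [0.791  0.0861] 0.0847 537
```

View pics/crop0.png

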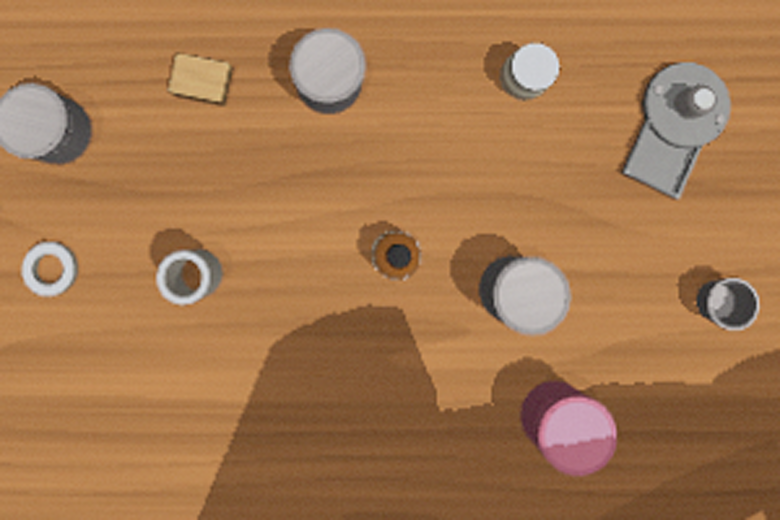

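Run:
```python
from h import *
from scipy.spatial.transform import Rotation as Ro
from scipy.optimize import least_squares
s=read_state();q=s['tool_rot'];R=Ro.from_quat([q[1],q[2],q[3],q[0]]).as_matrix();print(R.round(3),s['time_s'])
def fit(P,r=None,c0=None):
    f=(lambda x:np.hypot(*(P-x[:2]).T)-r)
    return least_squares(f,c0,loss='soft_l1',f_scale=.002).x
for n in("top","scene"):
    z=np.load(n+"0.npz");C=cloud(n,z['d']).reshape(-1,3);C=C[(z['d'].ravel()>0)]
    def near(c,rad,lo,hi):
        return C[(np.hypot(C[:,0]-c[0],C[:,1]-c[1])<rad)&(C[:,2]>lo)&(C[:,2]<hi)]
    t=near((.465,.1835),.03,.03,.08); 
    print(n,"tube wall",len(t),fit(t[:,:2],.02,(.465,.1835)) if len(t)>20 else '')
    t=near((.465,.1835),.03,.082,.09); print(" tube top mec",cv2.minEnclosingCircle(t[:,:2].astype(np.float32)),len(t),t[:,2].mean())
    t=near((.6035,-.2245),.03,.02,.041); print(" spig wall",len(t),fit(t[:,:2],.0125,(.6035,-.2245)) if len(t)>10 else '',t[:,2].mean())
    t=near((.6035,-.2245),.02,.047,.06); print(" spig top",len(t),t.mean(0), cv2.minEnclosingCircle(t[:,:2].astype(np.float32)))
    t=near((.6035,-.2245),.045,.0132,.018);print(" foot",len(t),cv2.minEnclosingCircle(t[:,:2].astype(np.float32)))
    for nm,c in dict(A=(.4515,-.0777),B=(.626,.075),C=(.5845,.303)).items():
        t=near(c,.04,.015,.075); print(nm,len(t),fit(t[:,:2],.029,c))
```

```text
[[-0.001  0.923  0.386]
 [ 0.001  0.386 -0.923]
 [-1.     0.    -0.001]] 0.1
top tube wall 127 [0.46701553 0.18017737]
 tube top mec ((0.46498608589172363, 0.18407493829727173), 0.020014595240354538) 152 0.08458564375874777
 spig wall 44 [ 0.60405844 -0.22527109] 0.031623891033370606
 spig top 65 [ 0.60354386 -0.22440626  0.04934338] ((0.6037663817405701, -0.22479954361915588), 0.010098102502524853)
 foot 464 ((0.6002733111381531, -0.22452440857887268), 0.039050981402397156)
A 102 [ 0.45063586 -0.07835308]
B 77 [0.62715516 0.07510325]
C 203 [0.58475521 0.303747  ]
scene tube wall 284 [0.4648519  0.18316566]
 tube top mec ((0.4655611515045166, 0.18308958411216736), 0.022170860320329666) 82 0.08505087497421937
 spig wall 91 [ 0.60321004 -0.22458888] 0.030044444745318196
 spig top 64 [ 0.60595515 -0.22529027  0.05006773] ((0.6062034964561462, -0.22552490234375), 0.010129932314157486)
 foot 503 ((0.6051254868507385, -0.2209644466638565), 0.03921336308121681)
A 482 [ 0.45000013 -0.07694948]
B 503 [0.62504539 0.07543319]
C 441 [0.58288713 0.30467029]
```

```bash
python3 -m crank '{"delta_pos":[[4.6,12.2,0],[4.6,12.2,0],[4.6,12.2,0],[4.6,12.2,0],[4.6,12.2,0],[4.6,12.2,0],[4.6,12.2,0],[4.6,12.2,0]],"spin":[0,0,0,0,0,0,0,0]}' 100
```

```text
time_s: 0.77
position: [0.3559, -0.269, 0.1989]
tool_rot: [0.588, 0.392, 0.589, -0.392]
wrist_force: [0.4, 0.2, -1.2]
width: 1.003
```

```bash
python3 -m crank '{"delta_pos":[[3,12,0],[3,12,0],[3,12,0],[3,12,0],[3,12,0],[3,12,0],[3,12,0],[3,12,0]],"spin":[0,0,0,0,0,0,0,0]}' 100; python3 -m crank '{"delta_pos":[[1.36,6.2,0],[1.36,6.2,0],[1.36,6.2,0],[1.36,6.2,0],[1.36,6.2,0],[1.36,6.2,0],[1.36,6.2,0]],"spin":[0,0,0,0,0,0,0]}' 100; python3 -c "
from workcell import read_state;print(read_state())"
```

```text
time_s: 1.43
position: [0.4316, 0.0321, 0.1992]
tool_rot: [0.589, 0.392, 0.589, -0.391]
wrist_force: [0.6, -0.2, -0.3]
width: 0.996
time_s: 2.02
position: [0.4643, 0.183, 0.1986]
tool_rot: [0.588, 0.391, 0.589, -0.392]
wrist_force: [-0.1, -0.8, 0.5]
width: 0.999
{'time_s': 2.0167, 'qpos': array([ 3.51752229e-01,  2.39506776e-01,  1.90319117e+00, -3.15422420e-04,
        1.00040650e+00,  1.52609938e+00]), 'joint_velocities': array([-2.62657453e-02, -1.00059794e-02,  1.24537145e-02,  1.06653645e-05,
       -7.53236871e-04,  2.09292324e-03]), 'joint_torque': array([ 1.03030052e+00, -4.08269942e+01, -2.61602479e+01,  6.33090804e-02,
       -1.18796811e-01,  1.83323625e-02]), 'position': array([0.46425552, 0.18297087, 0.19857166]), 'tool_rot': array([ 0.5884666 ,  0.39120736,  0.5889466 , -0.39218079]), 'wrist_force': array([-0.08936905, -0.76193635,  0.54976899]), 'wrist_torque': array([-0.05583347,  0.01773803, -0.01360654]), 'width': 0.9993185826031433}
```

```bash
python3 -m crank '{"delta_pos":[[0,0,-1],[0,0,-2],[0,0,-3],[0,0,-4],[0,0,-4.6],[0,0,-5.2],[0,0,-5.8],[0,0,-5.8]],"spin":[0,0,0,0,0,0,0,0]}' 100
python3 - <<'E'
from h import *
p,d=read_camera("scene");cv2.imwrite("pics/g1.png",cv2.resize(p[100:240,250:430],None,fx=4,fy=4)[...,::-1])
p,d=read_camera("top");cv2.imwrite("pics/g1t.png",cv2.resize(p[180:320,180:360],None,fx=4,fy=4)[...,::-1])
E
```

```text
time_s: 2.68
position: [0.4629, 0.1811, 0.0519]
tool_rot: [0.587, 0.391, 0.589, -0.394]
wrist_force: [-0.5, -0.4, -0.2]
width: 0.998
```

View pics/g1.png

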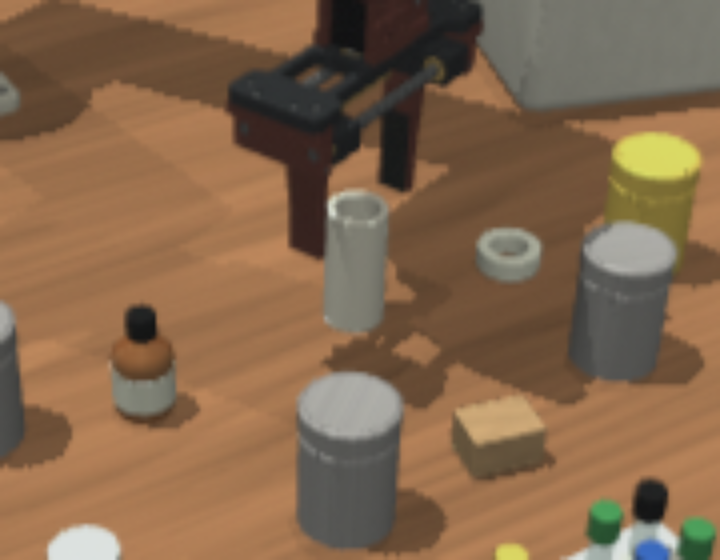

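View pics/g1t.png

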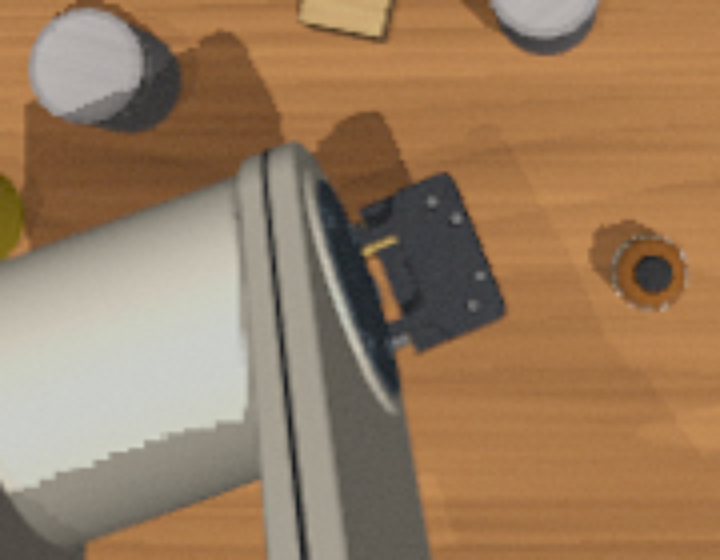

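Run:
```python
from h import *
p,d=read_camera("scene");C=cloud("scene",d)
c=np.array([.464,.1822,.041]);j=np.array([.386,-.923,0])
for P in (c,c+j*.051,c-j*.051,[.465,.1833,.085],[.465,.1833,0]):
    q=proj("scene",P)[0];print(np.round(P,3),q.round(1),((q-[250,100])*4).round())
for (u,v) in ((305,240),(305,200),(395,180),(395,120)):
    U,V=250+u//4,100+v//4;print(u,v,C[V,U].round(4),p[V,U])
print(read_state()['position'])
```

```text
[0.464 0.182 0.041] [337.8 165.6] [351. 263.]
[0.484 0.135 0.041] [326.2 174.9] [305. 300.]
[0.444 0.229 0.041] [348.8 156.9] [395. 228.]
[0.465 0.183 0.085] [339.  151.3] [356. 205.]
[0.465 0.183 0.   ] [337.9 178.5] [351. 314.]
305 240 [0.4822 0.1345 0.0852] [56 36 32]
305 200 [0.484  0.1327 0.1158] [53 35 30]
395 180 [0.4455 0.2238 0.0803] [27 27 27]
395 120 [0.4417 0.2238 0.1229] [24 25 24]
[0.46516561 0.18252183 0.05463762]
```

Run:
```python
from h import *
print(read_state()['position'],read_state()['qpos'])
p,d=read_camera("scene");cv2.imwrite("pics/g2.png",cv2.resize(p[100:240,250:430],None,fx=4,fy=4)[...,::-1])
print(read_state()['position'],read_state()['qpos'])
```

```text
[0.46516561 0.18252183 0.05463762] [ 3.50123870e-01  4.71296382e-01  1.99215091e+00 -4.84242173e-05
  6.78052252e-01  1.52652053e+00]
[0.46553363 0.18286172 0.0549903 ] [ 3.50505005e-01  4.70775569e-01  1.99177280e+00 -3.66583176e-05
  6.77915485e-01  1.52659430e+00]
```

View pics/g2.png

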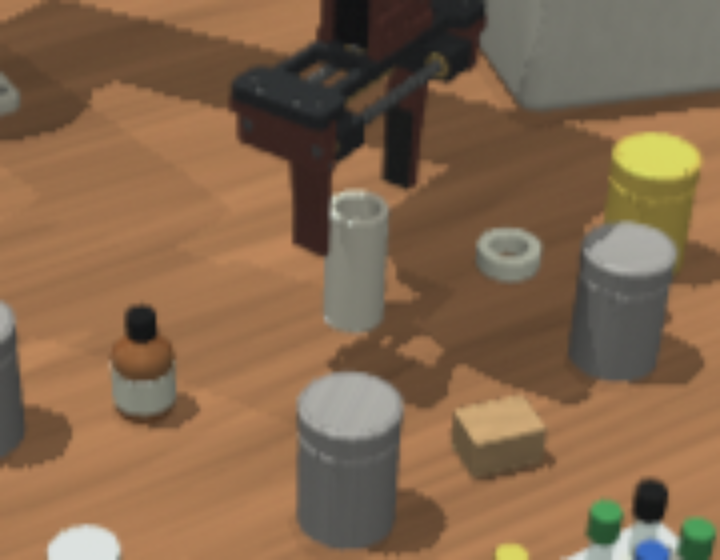

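Run:
```python
from h import *
p,d=read_camera("scene");C=cloud("scene",d)
for v in range(60,280,8):
    V=100+v//4
    print(v,[ (C[V,250+u//4].round(3).tolist()) for u in (270,315,400)])
```

```text
60 [[0.144, 0.309, 0.004], [0.459, 0.152, 0.193], [0.446, 0.224, 0.167]]
68 [[0.47, 0.116, 0.203], [0.168, 0.336, 0.0], [0.445, 0.225, 0.161]]
76 [[0.475, 0.112, 0.201], [0.451, 0.158, 0.177], [0.447, 0.224, 0.157]]
84 [[0.486, 0.106, 0.203], [0.499, 0.127, 0.203], [0.487, 0.196, 0.178]]
92 [[0.492, 0.102, 0.202], [0.506, 0.123, 0.203], [0.491, 0.193, 0.176]]
100 [[0.498, 0.099, 0.201], [0.512, 0.119, 0.201], [0.448, 0.225, 0.14]]
108 [[0.496, 0.1, 0.194], [0.522, 0.113, 0.203], [0.448, 0.225, 0.134]]
116 [[0.492, 0.102, 0.186], [0.523, 0.112, 0.199], [0.447, 0.226, 0.128]]
124 [[0.487, 0.105, 0.178], [0.523, 0.112, 0.194], [0.45, 0.224, 0.124]]
132 [[0.486, 0.106, 0.172], [0.521, 0.114, 0.187], [0.447, 0.227, 0.116]]
140 [[0.488, 0.105, 0.168], [0.515, 0.118, 0.178], [0.452, 0.223, 0.114]]
148 [[0.487, 0.105, 0.162], [0.517, 0.117, 0.174], [0.45, 0.225, 0.106]]
156 [[0.266, 0.237, 0.0], [0.518, 0.116, 0.169], [0.455, 0.223, 0.103]]
164 [[0.277, 0.23, 0.001], [0.516, 0.117, 0.163], [0.452, 0.225, 0.096]]
172 [[0.287, 0.224, 0.001], [0.494, 0.132, 0.141], [0.452, 0.225, 0.089]]
180 [[
[... 239 characters left out ...]
, [0.487, 0.136, 0.113], [0.37, 0.286, -0.001]]
212 [[0.335, 0.196, 0.002], [0.489, 0.135, 0.109], [0.382, 0.277, 0.002]]
220 [[0.343, 0.192, 0.002], [0.487, 0.137, 0.102], [0.39, 0.272, 0.002]]
228 [[0.35, 0.187, 0.001], [0.49, 0.135, 0.098], [0.395, 0.269, -0.001]]
236 [[0.359, 0.182, 0.001], [0.489, 0.136, 0.092], [0.405, 0.262, 0.001]]
244 [[0.367, 0.177, 0.0], [0.488, 0.137, 0.085], [0.417, 0.254, 0.003]]
252 [[0.378, 0.171, 0.002], [0.389, 0.2, -0.001], [0.422, 0.251, 0.001]]
260 [[0.383, 0.168, 0.0], [0.402, 0.192, 0.003], [0.429, 0.246, -0.0]]
268 [[0.393, 0.162, 0.001], [0.407, 0.189, -0.0], [0.441, 0.238, 0.004]]
276 [[0.401, 0.157, 0.001], [0.415, 0.184, 0.0], [0.445, 0.235, 0.0]]
```

```bash
python3 -m crank '{"delta_pos":[[0,0,-0.3],[0,0,-0.6],[0,0,-0.9],[0,0,-0.9],[0,0,-0.9]],"spin":[0,0,0,0,0]}' 100
python3 - <<'E'
from h import *
print(read_state()['position'])
p,d=read_camera("scene");C=cloud("scene",d);cv2.imwrite("pics/g3.png",cv2.resize(p[100:240,250:430],None,fx=4,fy=4)[...,::-1])
print(read_state()['position'])
for v in range(148,320,8):
    V=100+v//4
    print(v,[ (C[V,250+u//4].round(3).tolist()) for u in (315,400)])
E
```

```text
time_s: 3.35
position: [0.4644, 0.1832, 0.0308]
tool_rot: [0.588, 0.391, 0.589, -0.392]
wrist_force: [0.4, -0.2, -0.5]
width: 1.003
[0.46435577 0.1831918  0.0308253 ]
[0.46468029 0.18331316 0.03118675]
148 [[0.522, 0.114, 0.177], [0.45, 0.225, 0.106]]
156 [[0.522, 0.114, 0.172], [0.45, 0.226, 0.1]]
164 [[0.522, 0.114, 0.167], [0.448, 0.227, 0.093]]
172 [[0.522, 0.114, 0.161], [0.451, 0.226, 0.088]]
180 [[0.516, 0.118, 0.152], [0.449, 0.227, 0.081]]
188 [[0.516, 0.118, 0.147], [0.453, 0.225, 0.078]]
196 [[0.515, 0.119, 0.14], [0.451, 0.227, 0.07]]
204 [[0.492, 0.133, 0.117], [0.452, 0.227, 0.065]]
212 [[0.493, 0.133, 0.112], [0.452, 0.227, 0.058]]
220 [[0.491, 0.134, 0.105], [0.388, 0.273, 0.001]]
228 [[0.487, 0.137, 0.096], [0.399, 0.266, 0.002]]
236 [[0.491, 0.135, 0.093], [0.407, 0.26, 0.002]]
244 [[0.488, 0.137, 0.085], [0.416, 0.255, 0.002]]
252 [[0.49, 0.135, 0.081], [0.42, 0.252, -0.0]]
260 [[0.488, 0.137, 0.073], [0.432, 0.244, 0.003]]
268 [[0.488, 0.137, 0.067], [0.437, 0.241, -0.0]]
276 [[0.487, 0.138, 0.06], [0.445, 0.235, 0.0]]
284 [[0.425, 0.177, 0.002], [0.454, 0.229, 0.001]]
292 [[0.43, 0.174, -0.0], [0.463, 0.223, 0.002]]
300 [[0.442, 0.167, 0.003], [0.468, 0.219, 0.0]]
308 [[0.449, 0.163, 0.002], [0.476, 0.214, 0.0]]
316 [[0.456, 0.158, 0.002], [0.484, 0.209, 0.001]]
```

View pics/g3.png

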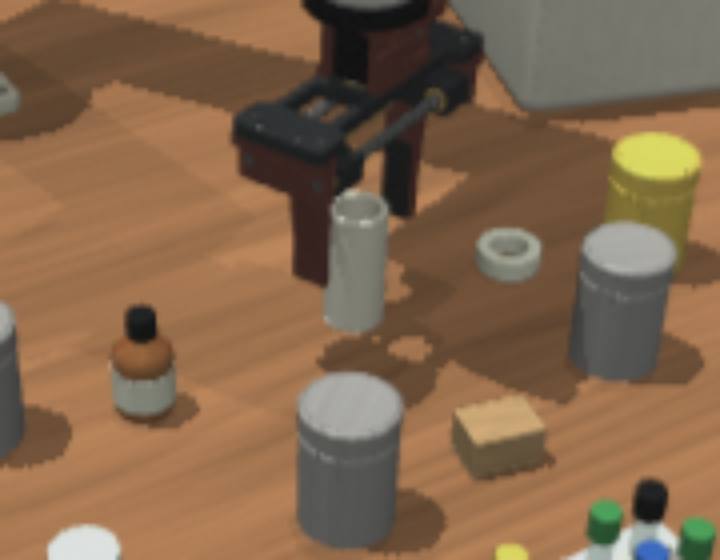

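```bash
python3 -m crank '{"delta_pos":[[0,0,-0.25],[0,0,-0.25],[0,0,-0.25]],"spin":[0,0,0]}' 100;  python3 -m crank '{"delta_pos":[[0,0,0],[0,0,0],[0,0,0],[0,0,0],[0,0,0],[0,0,0]],"spin":[0,0,0,0,0,0]}' 0
python3 - <<'E'
from h import *
p,d=read_camera("scene");C=cloud("scene",d);cv2.imwrite("pics/g4.png",cv2.resize(p[100:240,250:430],None,fx=4,fy=4)[...,::-1])
E
```

```text
time_s: 3.65
position: [0.4648, 0.1833, 0.025]
tool_rot: [0.588, 0.392, 0.589, -0.392]
wrist_force: [0.4, -0.0, -0.3]
width: 1.0
time_s: 4.15
position: [0.4651, 0.1834, 0.0254]
tool_rot: [0.589, 0.392, 0.589, -0.392]
wrist_force: [-0.0, 0.1, 1.5]
width: 0.583
```

View pics/g4.png

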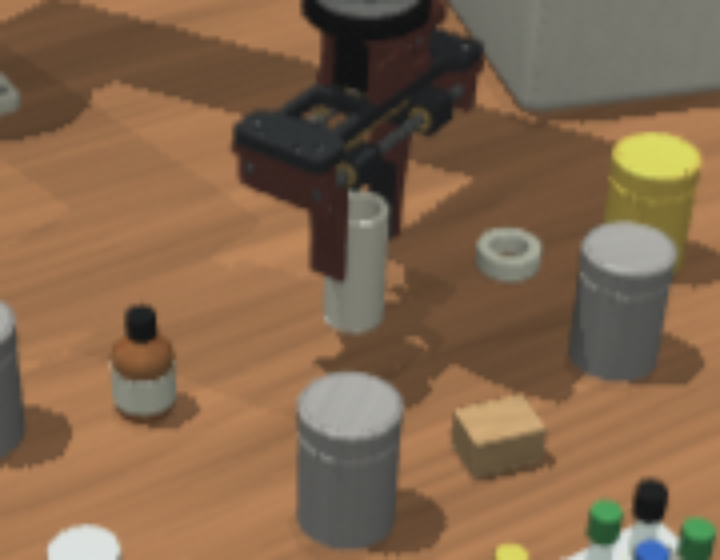

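```bash
python3 -m crank '{"delta_pos":[[0,0,0],[0,0,0],[0,0,0],[0,0,0],[0,0,0],[0,0,0]],"spin":[0,0,0,0,0,0]}' 0
python3 - <<'E'
from h import *
p,d=read_camera("scene");C=cloud("scene",d);cv2.imwrite("pics/g5.png",cv2.resize(p[100:240,250:430],None,fx=4,fy=4)[...,::-1])
E
```

```text
time_s: 4.7
position: [0.4649, 0.1833, 0.0253]
tool_rot: [0.589, 0.392, 0.589, -0.392]
wrist_force: [-0.8, -0.2, 0.1]
width: 0.45
```

View pics/g5.png

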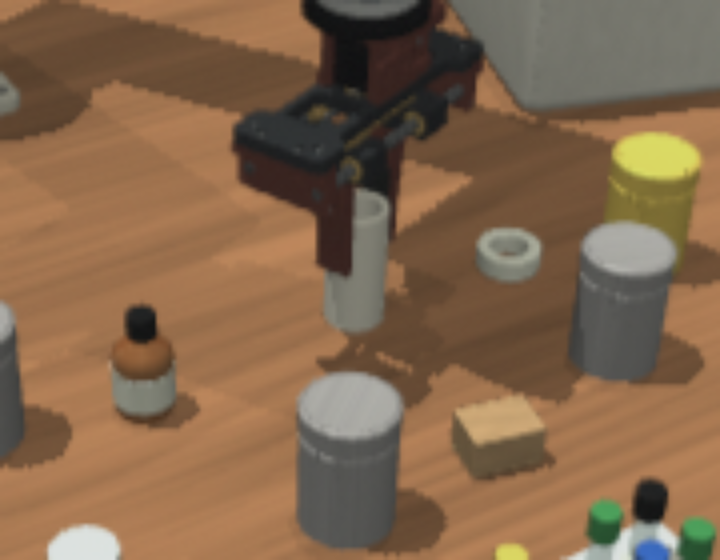

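```bash
python3 -m crank '{"delta_pos":[[0,0,0.5],[0,0,1.5],[0,0,2.5],[0,0,3.5],[0,0,4.5],[0,0,5],[0,0,5]],"spin":[0,0,0,0,0,0,0]}' 0; python3 -m crank '{"delta_pos":[[0.3,-1,0],[0.8,-2.4,0],[1.3,-4,0],[1.8,-5.5,0],[2.3,-7,0],[2.8,-8.5,0],[3.3,-10,0],[3.6,-11,0]],"spin":[0,0,0,0,0,0,0,0]}' 0;  python3 -m crank '{"delta_pos":[[0.4,-1.3,0],[0.8,-2.6,0],[1.2,-3.8,0],[1.6,-4.6,0],[1.9,-5.2,0],[1.94,-5.32,0],[1.94,-5.32,0],[1.94,-5.32,0]],"spin":[0,0,0,0,0,0,0,0]}' 0
python3 - <<'E'
from h import *
p,d=read_camera("scene");C=cloud("scene",d);cv2.imwrite("pics/g6.png",cv2.resize(p[130:300,120:330],None,fx=3.5,fy=3.5)[...,::-1]);np.savez("s6.npz",p=p,d=d)
p,d=read_camera("top");cv2.imwrite("pics/g6t.png",cv2.resize(p[100:300,350:600],None,fx=3,fy=3)[...,::-1]);np.savez("t6.npz",p=p,d=d)
print(read_state())
E
```

```text
time_s: 5.33
position: [0.4669, 0.184, 0.1532]
tool_rot: [0.59, 0.394, 0.587, -0.39]
wrist_force: [-0.7, -0.2, -0.7]
width: 0.452
time_s: 6.0
position: [0.5552, -0.0948, 0.149]
tool_rot: [0.588, 0.392, 0.588, -0.393]
wrist_force: [-0.0, 0.2, -1.4]
width: 0.449
time_s: 6.67
position: [0.6024, -0.2237, 0.1491]
tool_rot: [0.588, 0.392, 0.589, -0.392]
wrist_force: [-0.7, 1.0, 0.6]
width: 0.446
{'time_s': 6.7667, 'qpos': array([-3.73427672e-01,  5.05201633e-01,  1.62271383e+00,  1.85655315e-04,
        1.01521804e+00,  8.00520785e-01]), 'joint_velocities': array([ 0.00366608, -0.00876382, -0.00570942, -0.00214433, -0.00089684,
       -0.00297773]), 'joint_torque': array([-4.65957485e-01, -5.77822280e+01, -2.61795276e+01,  3.64507770e-02,
       -5.14043018e-02,  3.83428196e-03]), 'position': array([ 0.60268751, -0.22330277,  0.14974405]), 'tool_rot': array([ 0.58818787,  0.39159479,  0.58927629, -0.39171674]), 'wrist_force': array([-0.05826402,  0.66881281, -0.3735303 ]), 'wrist_torque': array([ 0.03219153, -0.01207765,  0.0753415 ]), 'width': 0.4526532242781214}
```

View pics/g6.png

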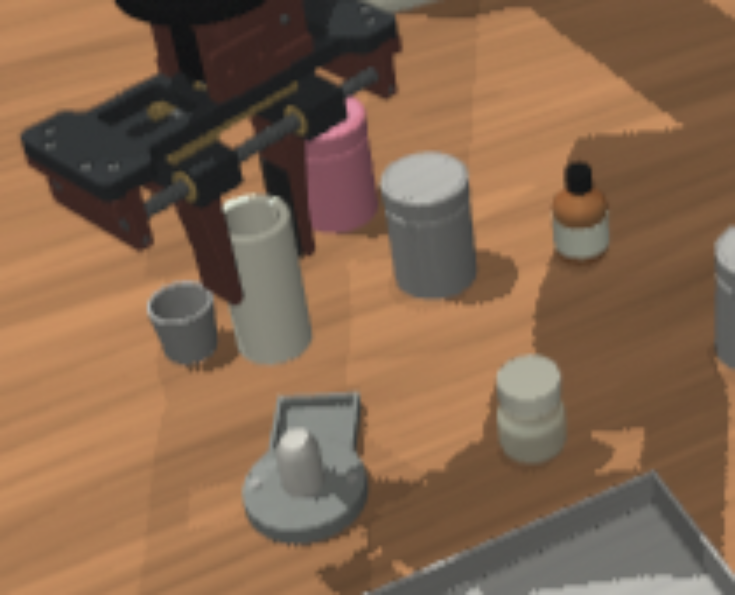

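View pics/g6t.png

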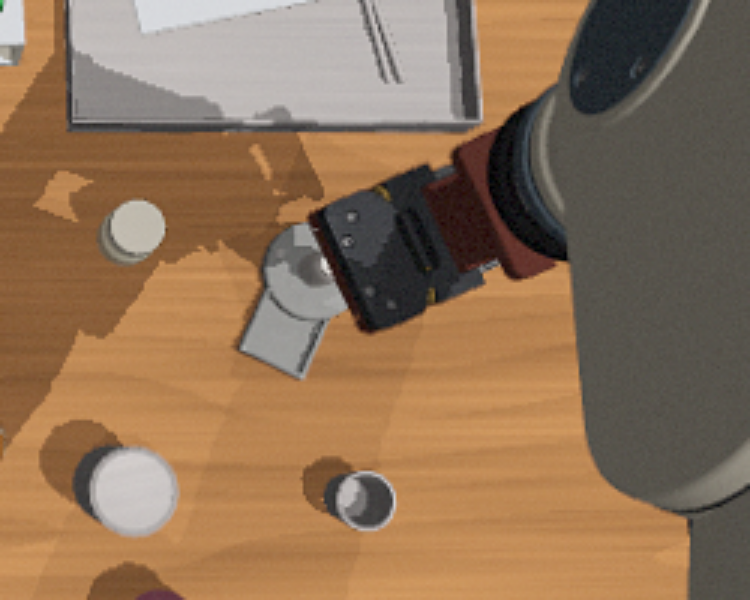

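```bash
cat > tube.py <<'E'
from h import *
from scipy.optimize import least_squares
def fit(C,p,c0,zl,zh,r=.02):
    P=C.reshape(-1,3);col=p.reshape(-1,3).astype(int)
    m=(np.hypot(P[:,0]-c0[0],P[:,1]-c0[1])<.032)&(P[:,2]>zl)&(P[:,2]<zh)&(col.min(1)>85)&(col.max(1)-col.min(1)<45)
    P=P[m];zm=P[:,2].mean()
    def f(x):
        d=np.array([x[2],x[3],1]);d/=np.linalg.norm(d)
        q=P-[x[0],x[1],zm];return np.linalg.norm(np.cross(q,d),axis=1)-r
    s=least_squares(f,[c0[0],c0[1],0,0],loss='soft_l1',f_scale=.001)
    print("n",len(P),"zm %.3f"%zm,"z",np.percentile(P[:,2],[1,99]).round(4),"xy",s.x[:2].round(4),"tilt",s.x[2:].round(3),"rms",np.sqrt((s.fun**2).mean()).round(4))
    return P
E
python3 - <<'E'
from tube import *
z=np.load("s6.npz");C=cloud("scene",z['d'])
fit(C,z['p'],(.604,-.225),.10,.215)
fit(C,z['p'],(.604,-.225),.13,.165)
z=np.load("scene0.npz");C=cloud("scene",z['d'])
fit(C,z['p'],(.465,.1833),.01,.083)
fit(C,z['p'],(.6035,-.2247),.018,.042,.0125)
E
```

```text
n 864 zm 0.174 z [0.1262 0.2107] xy [ 0.6024 -0.2242] tilt [ 0.024 -0.032] rms 0.0022
n 304 zm 0.148 z [0.1305 0.1642] xy [ 0.6017 -0.2233] tilt [0.004 0.001] rms 0.0009
n 406 zm 0.051 z [0.0118 0.0827] xy [0.4648 0.1831] tilt [ 0.028 -0.019] rms 0.0022
n 100 zm 0.029 z [0.0182 0.0412] xy [ 0.6034 -0.2246] tilt [-0.055  0.011] rms 0.0034
```

```bash
python3 -m crank '{"delta_pos":[[0.06,-0.05,-0.5],[0.06,-0.05,-1.2],[0.06,-0.05,-1.9],[0.06,-0.05,-2.4],[0.06,-0.05,-2.6],[0.06,-0.05,-2.6],[0.06,-0.05,-2.6]],"spin":[0,0,0,0,0,0,0]}' 0
python3 - <<'E'
from tube import *
p,d=read_camera("scene");C=cloud("scene",d);cv2.imwrite("pics/g7.png",cv2.resize(p[150:300,150:330],None,fx=4,fy=4)[...,::-1])
fit(C,p,(.604,-.225),.065,.1)
fit(C,p,(.604,-.225),.065,.15)
P=C.reshape(-1,3);print(read_state()['position'])
E
```

```text
time_s: 7.35
position: [0.6051, -0.2257, 0.0853]
tool_rot: [0.589, 0.392, 0.589, -0.392]
wrist_force: [0.2, -0.2, 0.4]
width: 0.447
n 263 zm 0.083 z [0.0657 0.0998] xy [ 0.6045 -0.225 ] tilt [-0.009  0.01 ] rms 0.001
n 749 zm 0.113 z [0.0661 0.1472] xy [ 0.6052 -0.2264] tilt [ 0.024 -0.044] rms 0.0023
[ 0.60550576 -0.22593992  0.08588755]
```

View pics/g7.png

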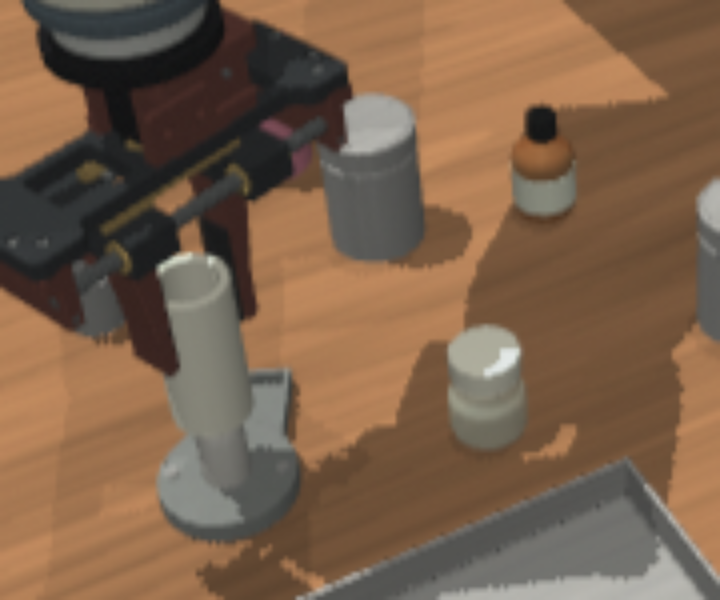

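```bash
python3 -m crank '{"delta_pos":[[-0.03,0.02,-0.2],[-0.03,0.02,-0.4],[-0.03,0.02,-0.6],[-0.03,0.02,-0.8],[-0.03,0.02,-0.9],[-0.03,0.02,-0.9]],"spin":[0,0,0,0,0,0]}' 0
python3 - <<'E'
from tube import *
p,d=read_camera("scene");C=cloud("scene",d);cv2.imwrite("pics/g8.png",cv2.resize(p[150:300,150:330],None,fx=4,fy=4)[...,::-1])
fit(C,p,(.604,-.225),.042,.08)
s=read_state();print(s['position'],s['wrist_force'])
E
```

```text
time_s: 7.9
position: [0.6037, -0.2252, 0.0619]
tool_rot: [0.588, 0.392, 0.589, -0.392]
wrist_force: [0.3, 0.8, -0.7]
width: 0.448
n 268 zm 0.060 z [0.043  0.0797] xy [ 0.603  -0.2246] tilt [-0.006  0.009] rms 0.0009
[ 0.60391811 -0.22532097  0.06230318] [ 0.1890479   0.06999844 -0.33142289]
```

View pics/g8.png

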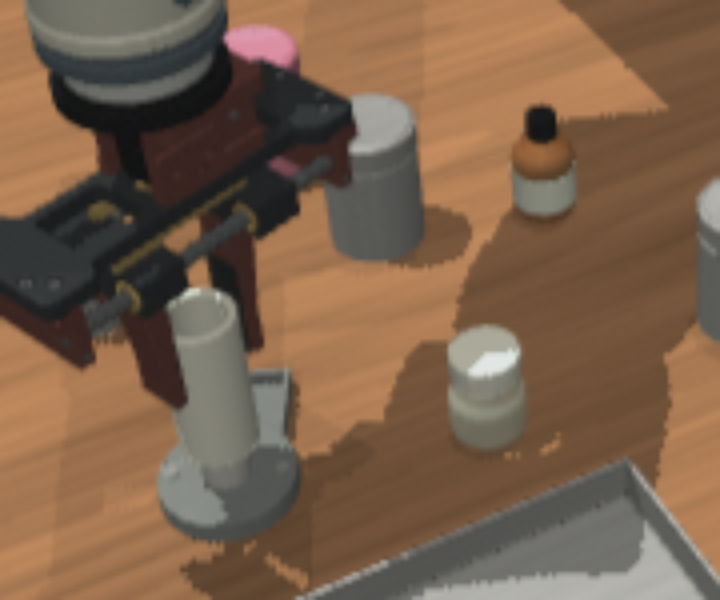

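```bash
python3 -m crank '{"delta_pos":[[0,0,-0.25],[0,0,-0.5],[0,0,-0.7],[0,0,-0.85],[0,0,-0.85],[0,0,-0.85]],"spin":[0,0,0,0,0,0]}' 0;python3 -m crank '{"delta_pos":[[0,0,-0.04],[0,0,-0.08],[0,0,-0.12],[0,0,-0.12],[0,0,-0.12]],"spin":[0,0,0,0,0]}' 0
python3 - <<'E'
from tube import *
p,d=read_camera("scene");C=cloud("scene",d);cv2.imwrite("pics/g9.png",cv2.resize(p[150:300,150:330],None,fx=4,fy=4)[...,::-1])
fit(C,p,(.604,-.225),.02,.055)
s=read_state();print(s['position'],s['wrist_force'])
E
```

```text
time_s: 8.45
position: [0.604, -0.2253, 0.0411]
tool_rot: [0.588, 0.392, 0.589, -0.392]
wrist_force: [0.8, -0.3, -0.7]
width: 0.448
time_s: 8.87
position: [0.6046, -0.2255, 0.0393]
tool_rot: [0.589, 0.392, 0.588, -0.392]
wrist_force: [-1.0, 0.8, 4.2]
width: 0.445
n 238 zm 0.038 z [0.0205 0.0546] xy [ 0.6037 -0.225 ] tilt [-0.002  0.009] rms 0.001
[ 0.60457756 -0.22553307  0.039238  ] [-2.23745202  0.63081974  5.45277423]
```

View pics/g9.png

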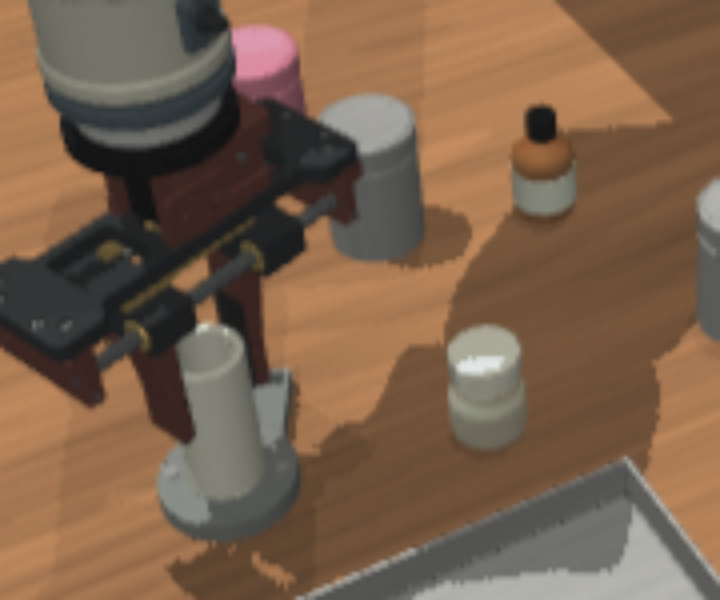

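```bash
python3 -m crank '{"delta_pos":[[0,0,0],[0,0,0],[0,0,0],[0,0,0],[0,0,0],[0,0,0]],"spin":[0,0,0,0,0,0]}' 85; python3 -m crank '{"delta_pos":[[0,0,0.5],[0,0,1.3],[0,0,2.5],[0,0,3.8],[0,0,4.8],[0,0,5],[0,0,5]],"spin":[0,0,0,0,0,0,0]}' 100
python3 - <<'E'
from tube import *
p,d=read_camera("scene");C=cloud("scene",d);cv2.imwrite("pics/g10.png",cv2.resize(p[150:300,150:330],None,fx=4,fy=4)[...,::-1])
fit(C,p,(.604,-.225),.02,.055)
fit(C,p,(.604,-.225),.02,.097)
P=C.reshape(-1,3);m=np.hypot(P[:,0]-.604,P[:,1]+.225)<.021;print(np.percentile(P[m,2],[80,90,95,99]))
s=read_state();print(s['position'],s['wrist_force'])
E
```

```text
time_s: 9.42
position: [0.6041, -0.2254, 0.0384]
tool_rot: [0.588, 0.392, 0.589, -0.392]
wrist_force: [-0.0, -0.6, -0.3]
width: 0.839
time_s: 10.0
position: [0.6057, -0.226, 0.1667]
tool_rot: [0.59, 0.392, 0.587, -0.392]
wrist_force: [-0.2, 0.6, -0.7]
width: 1.0
n 241 zm 0.038 z [0.0203 0.0542] xy [ 0.6038 -0.2252] tilt [-0.004  0.002] rms 0.001
n 674 zm 0.064 z [0.0209 0.0963] xy [ 0.6044 -0.2254] tilt [ 0.028 -0.006] rms 0.0023
[0.31668857 0.33723953 0.45984201 0.53776169]
[ 0.60448292 -0.22548808  0.16454461] [-0.22713632  0.24081986 -1.88257181]
```

View pics/g10.png

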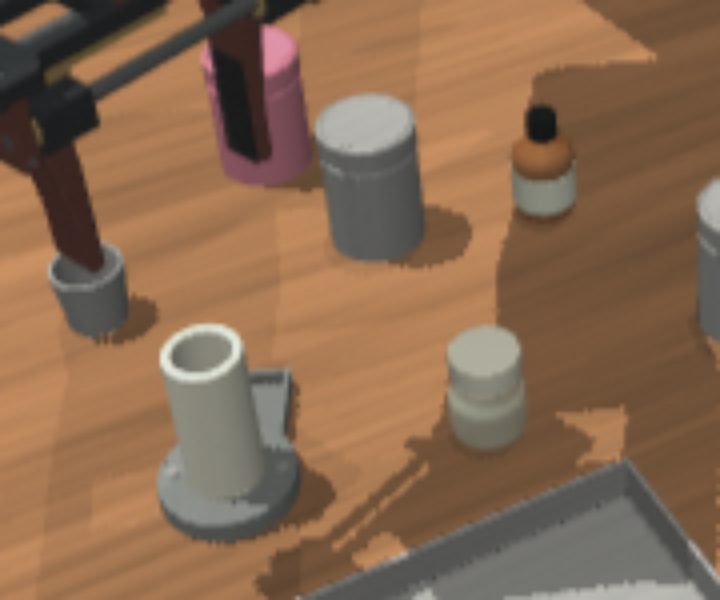

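```bash
python3 -m crank '{"delta_pos":[[-1,1,0],[-2,2,0],[-3.2,3.1,0],[-4.4,4.2,0],[-5.4,5.2,0],[-6.14,5.93,0],[-6.14,5.93,0],[-6.14,5.93,0]],"spin":[0,0,0,0,0,0,0,0]}' 100; python3 -m crank '{"delta_pos":[[0,0,-1],[0,0,-2.2],[0,0,-3.4],[0,0,-4.4],[0,0,-4.8],[0,0,-4.8]],"spin":[0,0,0,0,0,0]}' 100
cat > w.py <<'E'
from h import *
import sys
F=[];T=[]
for i in range(10):
    read_camera("top");s=read_state();F.append(s['wrist_force']);T.append(s['joint_torque'])
F=np.array(F);T=np.array(T)
print("F",F.mean(0).round(3),"sd",F.std(0).round(2),"T",T.mean(0).round(3)[1:4],"sd",T.std(0).round(3)[1:4],"pos",s['position'].round(4),"w",round(s['width'],3),"t",s['time_s'])
E
python3 - <<'E'
from h import *
p,d=read_camera("scene");C=cloud("scene",d);cv2.imwrite("pics/g11.png",cv2.resize(p[100:250,150:330],None,fx=4,fy=4)[...,::-1])
print(read_state()['position'])
E
```

```text
time_s: 10.72
position: [0.4492, -0.0763, 0.1625]
tool_rot: [0.588, 0.391, 0.59, -0.392]
wrist_force: [0.4, -0.6, 0.1]
width: 1.002
time_s: 11.22
position: [0.4494, -0.0774, 0.041]
tool_rot: [0.587, 0.391, 0.59, -0.393]
wrist_force: [-0.6, -0.8, 0.5]
width: 1.003
[ 0.45039777 -0.07750826  0.04243897]
```

View pics/g11.png

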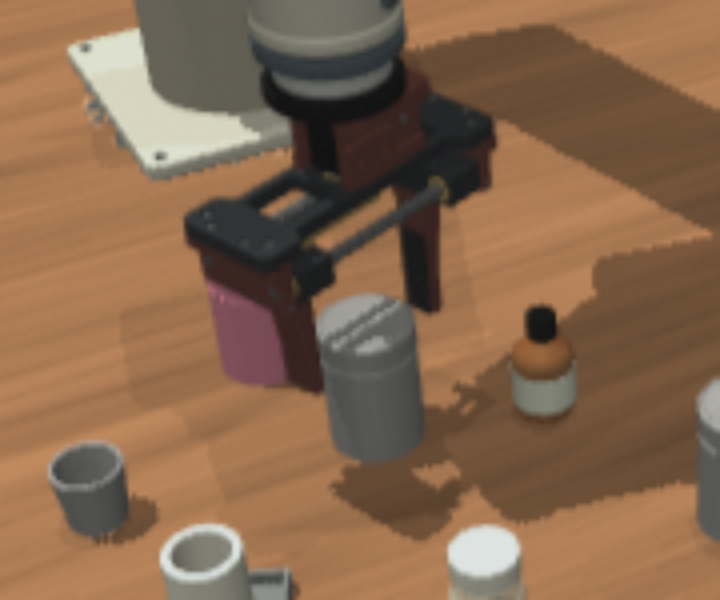

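```bash
python3 -m crank '{"delta_pos":[[0,0,-0.4],[0,0,-0.8],[0,0,-0.85],[0,0,-0.85]],"spin":[0,0,0,0]}' 100; python3 w.py; python3 -m crank '{"delta_pos":[[0,0,0],[0,0,0],[0,0,0],[0,0,0],[0,0,0],[0,0,0],[0,0,0],[0,0,0]],"spin":[0,0,0,0,0,0,0,0]}' 0; python3 -m crank '{"delta_pos":[[0,0,0.2],[0,0,0.5],[0,0,0.8],[0,0,1],[0,0,1],[0,0,1]],"spin":[0,0,0,0,0,0]}' 0; python3 w.py;python3 - <<'E'
from h import *
p,d=read_camera("scene");C=cloud("scene",d);cv2.imwrite("pics/g12.png",cv2.resize(p[100:250,150:330],None,fx=4,fy=4)[...,::-1])
E
```

```text
time_s: 11.6
position: [0.4507, -0.0772, 0.0222]
tool_rot: [0.588, 0.392, 0.589, -0.392]
wrist_force: [0.0, 0.6, 0.7]
width: 1.0
F [-0.093 -0.076  0.252] sd [0.48 0.3  0.66] T [-4.4358e+01 -1.3295e+01  2.8000e-02] sd [0.189 0.053 0.   ] pos [ 0.4509 -0.0772  0.0225] w 1.0 t 12.1
time_s: 12.77
position: [0.4512, -0.0774, 0.0224]
tool_rot: [0.589, 0.392, 0.588, -0.392]
wrist_force: [1.4, -3.4, -0.2]
width: 0.653
time_s: 13.27
position: [0.4509, -0.0771, 0.0478]
tool_rot: [0.589, 0.392, 0.588, -0.392]
wrist_force: [0.1, 0.0, -5.3]
width: 0.658
F [-0.232 -0.209 -6.3  ] sd [0.55 0.6  0.59] T [-4.6218e+01 -1.6460e+01  3.3000e-02] sd [0.141 0.08  0.001] pos [ 0.4507 -0.0771  0.0472] w 0.654 t 13.7667
```

View pics/g12.png

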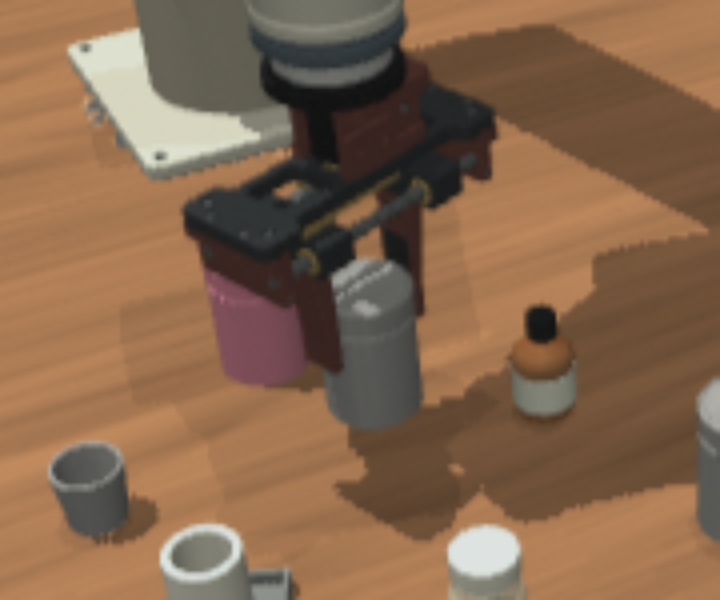

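```bash
python3 -m crank '{"delta_pos":[[0,0,-0.3],[0,0,-0.6],[0,0,-0.85],[0,0,-0.95],[0,0,-0.99],[0,0,-0.99],[0,0,-0.99]],"spin":[0,0,0,0,0,0,0]}' 0; python3 -m crank '{"delta_pos":[[0,0,0],[0,0,0],[0,0,0],[0,0,0],[0,0,0],[0,0,0],[0,0,0],[0,0,0]],"spin":[0,0,0,0,0,0,0,0]}' 100;  python3 -m crank '{"delta_pos":[[0,0,0.5],[0,0,1.5],[0,0,2.7],[0,0,4],[0,0,5],[0,0,5.6],[0,0,5.6]],"spin":[0,0,0,0,0,0,0]}' 100; python3 -c "
from workcell import read_state;print(read_state()['position'])"
```

```text
time_s: 14.4
position: [0.45, -0.0771, 0.0224]
tool_rot: [0.588, 0.392, 0.589, -0.392]
wrist_force: [-3.0, 0.0, -1.0]
width: 0.658
time_s: 15.07
position: [0.4508, -0.0772, 0.0226]
tool_rot: [0.589, 0.392, 0.589, -0.392]
wrist_force: [0.3, 0.4, 0.2]
width: 0.998
time_s: 15.65
position: [0.453, -0.0776, 0.1658]
tool_rot: [0.591, 0.393, 0.586, -0.391]
wrist_force: [0.9, -0.6, -1.1]
width: 1.002
[ 0.45295918 -0.07756505  0.16576309]
```

```bash
python3 -m crank '{"delta_pos":[[1.1,1,0],[2.3,2,0],[3.5,3.1,0],[4.7,4.2,0],[5.9,5.2,0],[6.99,6.11,0],[6.99,6.11,0],[6.99,6.11,0]],"spin":[0,0,0,0,0,0,0,0]}' 100; python3 -m crank '{"delta_pos":[[0,0,-1],[0,0,-2.2],[0,0,-3.4],[0,0,-4.4],[0,0,-4.8],[0,0,-4.8],[0,0,-4.8]],"spin":[0,0,0,0,0,0,0]}' 100
python3 - <<'E'
from h import *
p,d=read_camera("scene");C=cloud("scene",d);cv2.imwrite("pics/g13.png",cv2.resize(p[110:310,200:440],None,fx=3,fy=3)[...,::-1])
print(read_state()['position'])
E
```

```text
time_s: 16.32
position: [0.6254, 0.0767, 0.1605]
tool_rot: [0.588, 0.391, 0.59, -0.392]
wrist_force: [-0.7, -0.5, 0.4]
width: 1.004
time_s: 16.9
position: [0.6248, 0.0749, 0.0425]
tool_rot: [0.588, 0.392, 0.589, -0.392]
wrist_force: [0.4, -0.0, 0.5]
width: 1.0
[0.62588274 0.07515014 0.04361181]
```

View pics/g13.png

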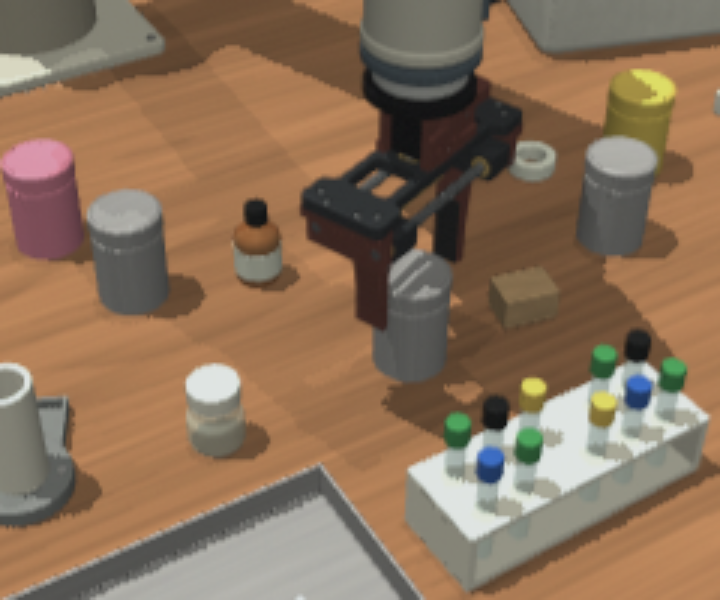

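Tin A stands upright again, and the jaws straddle the second tin (crop 410,310).

```bash
python3 -m crank '{"delta_pos":[[0,0,-0.4],[0,0,-0.8],[0,0,-0.85],[0,0,-0.85]],"spin":[0,0,0,0]}' 100; python3 w.py; python3 -m crank '{"delta_pos":[[0,0,0],[0,0,0],[0,0,0],[0,0,0],[0,0,0],[0,0,0],[0,0,0],[0,0,0]],"spin":[0,0,0,0,0,0,0,0]}' 0; python3 -m crank '{"delta_pos":[[0,0,0.2],[0,0,0.5],[0,0,0.8],[0,0,1],[0,0,1],[0,0,1]],"spin":[0,0,0,0,0,0]}' 0; python3 w.py
```

```text
time_s: 17.28
position: [0.6249, 0.0756, 0.0207]
tool_rot: [0.588, 0.392, 0.589, -0.392]
wrist_force: [-0.9, 0.1, 0.4]
width: 0.997
F [0.042 0.04  0.079] sd [0.3  0.59 0.52] T [-6.0201e+01 -1.9700e+01  2.4000e-02] sd [0.159 0.107 0.001] pos [0.6256 0.0756 0.0215] w 1.0 t 17.7833
time_s: 18.45
position: [0.6257, 0.0754, 0.0214]
tool_rot: [0.589, 0.392, 0.588, -0.392]
wrist_force: [0.3, -2.6, 0.1]
width: 0.657
time_s: 18.95
position: [0.6258, 0.0757, 0.047]
tool_rot: [0.589, 0.392, 0.588, -0.392]
wrist_force: [-0.0, -0.1, -3.5]
width: 0.656
F [-0.071 -0.131 -3.051] sd [0.54 0.3  0.4 ] T [-6.1586e+01 -2.1872e+01  2.7000e-02] sd [0.19  0.115 0.001] pos [0.6254 0.0756 0.0462] w 0.655 t 19.45
```

```bash
python3 -m crank '{"delta_pos":[[0,0,-0.3],[0,0,-0.6],[0,0,-0.85],[0,0,-0.95],[0,0,-0.99],[0,0,-0.99],[0,0,-0.99]],"spin":[0,0,0,0,0,0,0]}' 0; python3 -m crank '{"delta_pos":[[0,0,0],[0,0,0],[0,0,0],[0,0,0],[0,0,0],[0,0,0],[0,0,0],[0,0,0]],"spin":[0,0,0,0,0,0,0,0]}' 100;  python3 -m crank '{"delta_pos":[[0,0,0.5],[0,0,1.5],[0,0,2.7],[0,0,4],[0,0,5],[0,0,5.6],[0,0,5.6]],"spin":[0,0,0,0,0,0,0]}' 100;  python3 -m crank '{"delta_pos":[[-0.25,1.4,0],[-0.5,2.8,0],[-0.8,4.3,0],[-1.1,5.8,0],[-1.35,7.3,0],[-1.55,8.6,0],[-1.66,9.13,0],[-1.66,9.13,0]],"spin":[0,0,0,0,0,0,0,0]}' 100; python3 -m crank '{"delta_pos":[[0,0,-0.3],[0,0,-1.2],[0,0,-2.3],[0,0,-3.4],[0,0,-4.4],[0,0,-4.8],[0,0,-4.8]],"spin":[0,0,0,0,0,0,0]}' 100
python3 - <<'E'
from h import *
p,d=read_camera("scene");C=cloud("scene",d);cv2.imwrite("pics/g14.png",cv2.resize(p[70:270,250:490],None,fx=3,fy=3)[...,::-1])
print(read_state()['position'])
E
```

```text
time_s: 20.03
position: [0.6247, 0.0755, 0.0214]
tool_rot: [0.588, 0.392, 0.589, -0.392]
wrist_force: [-3.2, -1.5, 2.2]
width: 0.659
time_s: 20.7
position: [0.6255, 0.0756, 0.0216]
tool_rot: [0.589, 0.392, 0.589, -0.392]
wrist_force: [0.2, 0.1, -0.7]
width: 1.0
time_s: 21.28
position: [0.6281, 0.0759, 0.1667]
tool_rot: [0.591, 0.394, 0.586, -0.39]
wrist_force: [0.2, 0.4, 0.6]
width: 0.998
time_s: 21.95
position: [0.5826, 0.3065, 0.1607]
tool_rot: [0.589, 0.391, 0.59, -0.391]
wrist_force: [0.2, -0.2, -0.3]
width: 1.004
time_s: 22.53
position: [0.5821, 0.301, 0.0383]
tool_rot: [0.587, 0.391, 0.589, -0.394]
wrist_force: [-0.3, 0.1, -0.0]
width: 0.997
[0.58343382 0.30199868 0.04028613]
```

View pics/g14.png

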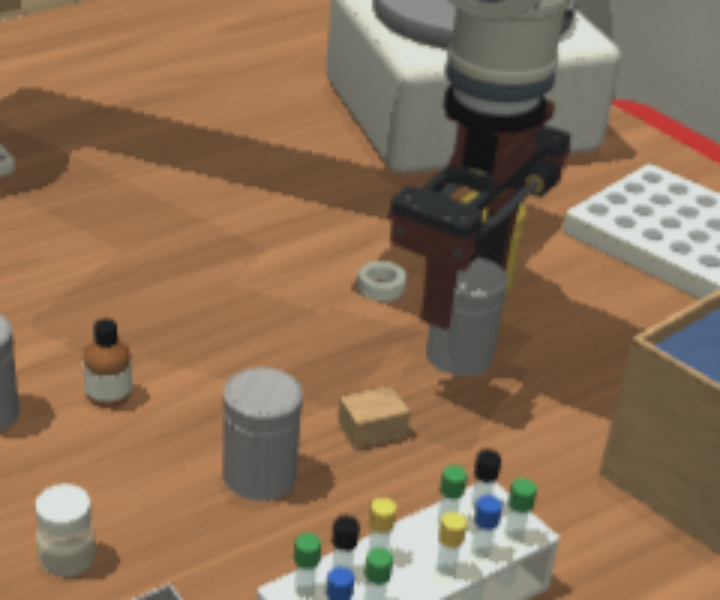

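```bash
python3 -m crank '{"delta_pos":[[0,0,-0.4],[0,0,-0.75],[0,0,-0.75],[0,0,-0.75]],"spin":[0,0,0,0]}' 100; python3 w.py; python3 -m crank '{"delta_pos":[[0,0,0],[0,0,0],[0,0,0],[0,0,0],[0,0,0],[0,0,0],[0,0,0],[0,0,0]],"spin":[0,0,0,0,0,0,0,0]}' 0; python3 -m crank '{"delta_pos":[[0,0,0.2],[0,0,0.5],[0,0,0.8],[0,0,1],[0,0,1],[0,0,1]],"spin":[0,0,0,0,0,0]}' 0; python3 w.py
```

```text
time_s: 22.92
position: [0.584, 0.3038, 0.0229]
tool_rot: [0.589, 0.392, 0.589, -0.392]
wrist_force: [0.4, 0.1, -0.4]
width: 0.999
F [ 0.062 -0.114  0.006] sd [0.39 0.49 0.51] T [-6.2791e+01 -2.0836e+01  6.0000e-03] sd [0.211 0.106 0.001] pos [0.584  0.3039 0.023 ] w 0.999 t 23.4167
time_s: 24.08
position: [0.584, 0.3038, 0.0228]
tool_rot: [0.589, 0.392, 0.589, -0.392]
wrist_force: [1.1, -1.1, 0.4]
width: 0.656
time_s: 24.58
position: [0.5843, 0.3041, 0.0486]
tool_rot: [0.589, 0.392, 0.588, -0.392]
wrist_force: [-0.4, -0.8, -2.1]
width: 0.654
F [ 0.265  0.229 -2.468] sd [0.58 0.48 0.43] T [-6.3947e+01 -2.2778e+01  8.0000e-03] sd [0.205 0.125 0.   ] pos [0.5839 0.3038 0.0476] w 0.656 t 25.0833
```

```bash
python3 -m crank '{"delta_pos":[[0,0,-0.3],[0,0,-0.6],[0,0,-0.85],[0,0,-0.95],[0,0,-0.99],[0,0,-0.99],[0,0,-0.99]],"spin":[0,0,0,0,0,0,0]}' 0; python3 -m crank '{"delta_pos":[[0,0,0],[0,0,0],[0,0,0],[0,0,0],[0,0,0],[0,0,0],[0,0,0],[0,0,0]],"spin":[0,0,0,0,0,0,0,0]}' 100;  python3 -m crank '{"delta_pos":[[0,0,0.5],[0,0,1.5],[0,0,2.7],[0,0,4],[0,0,5],[0,0,5.6],[0,0,5.6]],"spin":[0,0,0,0,0,0,0]}' 100
python3 - <<'E'
from tube import *
p,d=read_camera("top");C=cloud("top",d);cv2.imwrite("pics/g15t.png",p[...,::-1])
z=np.load("top0.npz");C0=cloud("top",z['d'])
for n,c in dict(A=(.4508,-.0775),B=(.6256,.0752)).items():
  for X in (C0,C):
    P=X.reshape(-1,3);m=(np.hypot(P[:,0]-c[0],P[:,1]-c[1])<.045)&(abs(P[:,2]-.085)<.006);print(n,m.sum(),P[m].mean(0).round(4))
p,d=read_camera("scene");cv2.imwrite("pics/g15.png",p[...,::-1])
print(read_state()['position'])
E
```

```text
time_s: 25.67
position: [0.5837, 0.3037, 0.0228]
tool_rot: [0.588, 0.392, 0.589, -0.392]
wrist_force: [-0.5, -0.2, -2.5]
width: 0.657
time_s: 26.33
position: [0.584, 0.3039, 0.0231]
tool_rot: [0.589, 0.392, 0.589, -0.392]
wrist_force: [0.3, 0.1, 0.3]
width: 0.999
time_s: 26.92
position: [0.5864, 0.3051, 0.1684]
tool_rot: [0.59, 0.394, 0.587, -0.389]
wrist_force: [0.1, 0.5, 0.4]
width: 0.999
A 680 [ 0.4518 -0.0773  0.0826]
A 683 [ 0.4503 -0.0762  0.0826]
B 650 [0.6259 0.0751 0.0824]
B 645 [0.6244 0.0762 0.0824]
[0.58413213 0.30390483 0.16388943]
```

View pics/g15.png

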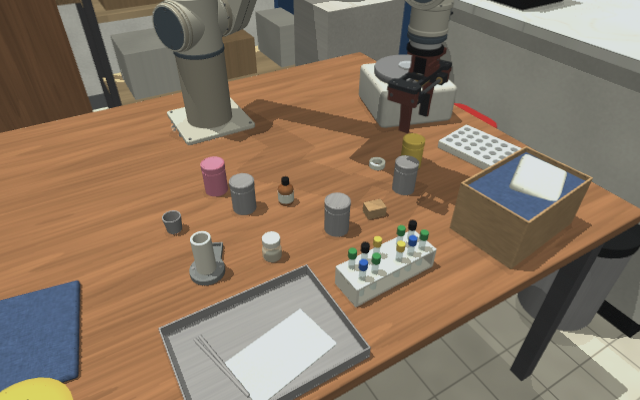

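```bash
python3 -m crank '{"delta_pos":[[-0.35,-1,0],[-0.85,-2.4,0],[-1.4,-4,0],[-1.9,-5.5,0],[-2.4,-7,0],[-2.9,-8.5,0],[-3.4,-10,0],[-3.7,-10.8,0]],"spin":[0,0,0,0,0,0,0,0]}' 100;  python3 -m crank '{"delta_pos":[[-0.4,-1.2,0],[-0.8,-2.4,0],[-1.2,-3.4,0],[-1.5,-4.1,0],[-1.64,-4.43,0],[-1.64,-4.43,0],[-1.64,-4.43,0]],"spin":[0,0,0,0,0,0,0]}' 100; python3 -m crank '{"delta_pos":[[0,0,-0.6],[0,0,-1.8],[0,0,-3],[0,0,-4.2],[0,0,-5],[0,0,-5.4],[0,0,-5.6],[0,0,-5.6]],"spin":[0,0,0,0,0,0,0,0]}' 100; python3 -m crank '{"delta_pos":[[0,0,0],[0,0,0],[0,0,0],[0,0,0],[0,0,0],[0,0,0],[0,0,0],[0,0,0]],"spin":[0,0,0,0,0,0,0,0]}' 0; python3 -m crank '{"delta_pos":[[0,0,0],[0,0,0],[0,0,0]],"spin":[0,0,0]}' 0
```

```text
time_s: 27.68
position: [0.4883, 0.0309, 0.1613]
tool_rot: [0.587, 0.391, 0.589, -0.393]
wrist_force: [0.5, 0.0, -0.4]
width: 0.999
time_s: 28.27
position: [0.4502, -0.0767, 0.1624]
tool_rot: [0.588, 0.392, 0.589, -0.392]
wrist_force: [0.5, -0.1, 0.8]
width: 1.0
time_s: 28.93
position: [0.4504, -0.0762, 0.0224]
tool_rot: [0.588, 0.391, 0.589, -0.392]
wrist_force: [0.5, -1.0, 0.4]
width: 1.001
time_s: 29.6
position: [0.4509, -0.0769, 0.0237]
tool_rot: [0.589, 0.392, 0.588, -0.392]
wrist_force: [-0.8, 1.0, 7.2]
width: 0.655
time_s: 29.85
position: [0.4509, -0.0769, 0.0237]
tool_rot: [0.589, 0.392, 0.588, -0.392]
wrist_force: [-1.2, 0.8, 7.5]
width: 0.657
```

```bash
python3 -m crank '{"delta_pos":[[0,0,0.3],[0,0,0.9],[0,0,1.7],[0,0,2.6],[0,0,3.5],[0,0,4.4],[0,0,5.2],[0,0,5.6]],"spin":[0,0,0,0,0,0,0,0]}' 0;  python3 -m crank '{"delta_pos":[[0,0,0],[0,0,0],[0,0,0],[0,0,0],[0,0,0],[0,0,0]],"spin":[0,0,0,0,0,0]}' 0; python3 w.py
python3 - <<'E'
from tube import *
p,d=read_camera("scene");cv2.imwrite("pics/g16.png",p[...,::-1]);C=cloud("scene",d)
P=C.reshape(-1,3);col=p.reshape(-1,3).astype(int)
m=(np.hypot(P[:,0]-.4508,P[:,1]+.0772)<.034)&(P[:,2]>.08)&(P[:,2]<.3)&(col.max(1)-col.min(1)<14);print(m.sum(),np.percentile(P[m,2],[0.5,2,50,98,99.5]).round(4))
fit(C,p,(.6038,-.225),.02,.055)
z=np.load("scene0.npz");C0=cloud("scene",z['d'])
for n,c,r,h in (("B",(.6256,.0752),.04,.085),("C",(.5842,.3035),.04,.085),("jar",(.629,-.0896),.03,.055),("cup",(.4405,-.246),.03,.04),("tape",(.4693,.3048),.03,.016),("box",(.6256,.1817),.035,.029),("bottle",(.4807,.0208),.03,.072)):
  for X in (C0,C):
    Q=X.reshape(-1,3);k=(np.hypot(Q[:,0]-c[0],Q[:,1]-c[1])<r)&(abs(Q[:,2]-h)<.006);print(n,k.sum(),Q[k].mean(0).round(4))
E
```

```text
time_s: 30.52
position: [0.4508, -0.077, 0.1652]
tool_rot: [0.589, 0.392, 0.588, -0.392]
wrist_force: [0.2, -0.3, -6.0]
width: 0.651
time_s: 31.02
position: [0.4499, -0.0768, 0.1622]
tool_rot: [0.588, 0.392, 0.589, -0.392]
wrist_force: [0.8, 0.6, -5.9]
width: 0.656
F [-0.177  0.105 -5.952] sd [0.38 0.42 0.38] T [-40.614 -24.902   0.042] sd [0.024 0.045 0.   ] pos [ 0.4505 -0.0769  0.1631] w 0.656 t 31.5167
1139 [0.1419 0.1442 0.2039 0.2852 0.2879]
n 238 zm 0.038 z [0.0203 0.0544] xy [ 0.6038 -0.2252] tilt [ 0.001 -0.005] rms 0.001
B 381 [0.6281 0.0728 0.0833]
B 382 [0.6271 0.0743 0.0834]
C 277 [0.5862 0.3013 0.0835]
C 278 [0.5863 0.3014 0.0836]
jar 222 [ 0.6322 -0.0909  0.0553]
jar 220 [ 0.6321 -0.091   0.0554]
cup 128 [ 0.4415 -0.2454  0.0389]
cup 131 [ 0.4416 -0.2457  0.0388]
tape 120 [0.4708 0.3038 0.0155]
tape 116 [0.4712 0.3038 0.0159]
box 218 [0.6284 0.1793 0.0285]
box 214 [0.6281 0.1789 0.0284]
bottle 47 [0.4829 0.0192 0.0715]
bottle 47 [0.4833 0.019  0.0718]
```

View pics/g16.png

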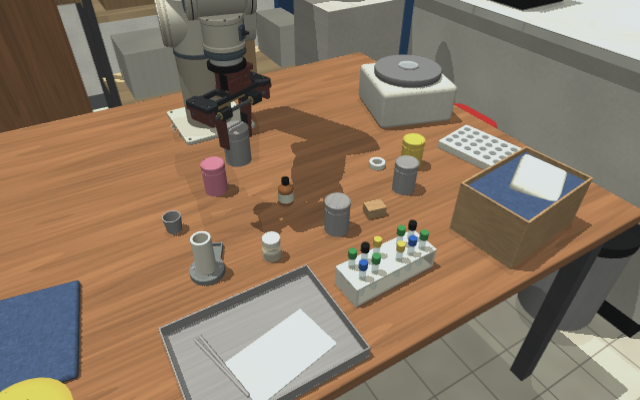

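Run:
```python
from h import *
p,d=read_camera("scene");cv2.imwrite("pics/g17.png",cv2.resize(p[60:260,140:320],None,fx=3,fy=3)[...,::-1])
s=read_state();print(s['position'],s['joint_velocities'].round(3),s['width'])
```

```text
[ 0.4505     -0.07689731  0.16311072] [ 0.001 -0.001  0.001 -0.    -0.001  0.   ] 0.6588352579583664
```

View pics/g17.png

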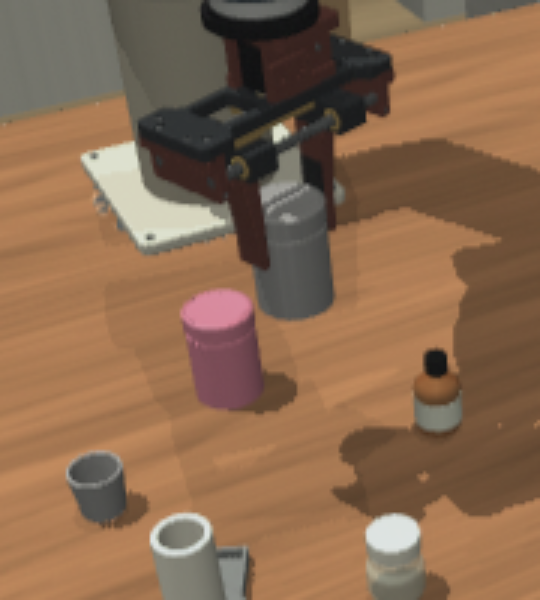

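The crop shows the tin held upright (about 293,250), clear of the pink can (220,350), and the tube is still home on its foot.

```bash
python3 -c "
from workcell import close_job;print(close_job())"
```

```text
the job is handed in; nothing more can be done
None
```

The white tube is home on the spigot, and I handed the job in with the heaviest tin held up in the gripper. `close_job` gave no verdict.

- **Tube:** it met the foot with about 5 N, 14 mm above where it had stood on the table. That matches the foot's height. After release, and again at the end, its axis was within about 1 mm of the spigot's.
- **Weighing:** the wrist read about 6.5 N for the tin at top-picture (394,264), 3.1 N for the one at (316,176) and 2.5 N for the one at (204,196). A second lift of the first tin read 6.0 N, still far above the other two. I set the two lighter tins back upright where they had stood.
- **Final pose:** the heaviest tin is upright and still, with its underside about 14 cm above the table, and the picture shows it touching nothing. The tape, bottle, jar, box and cup measured within 1 mm of their starting places. I checked the rack only by eye, and it looked unmoved.

**Disagreement:** the cameras put the fingertips about 36 mm higher than the reported TCP height implies; sideways they agreed. I chose grip heights that were safe under either reading, and both the contact with the foot and the lifts came out as expected.

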